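Hang the keyhole bin on its screw

TASK

Two small grey bins stand on the bench. Take the one whose back plate has a keyhole cut in it and hang it on the panel: pass the wide part of the keyhole over the head of the screw, then pull the bin down until the screw sits at the top end of the narrow slot, and let go so that it hangs upright by itself. Leave the other bin, which has a solid back, where it stands.

Things in the scene. Friction and masses are not known exactly. Their poses are not given: they have to be found in the camera images.
- bin_grip (a point): Keyhole bin, grey, 0.22 kg: tray 64x72x40 mm high, upright back plate 6 thick, 80 wide, 168 high (own axes: -x front, y across, z up). A grip block 24 wide (y), 52 long, 38 high juts forward from the plate's top; pinch it across y from above. Point: in the block at half its height, 149 above the underside, 36 in front of the plate's front face.
- bin_seat (a point): Same bin and axes: where the screw's axis lies when hung, near the slot's top, mid-plate; from bin_grip 39 mm to +x, 37 down. The slot is 16 wide, from 5 above this point to 12 below, then widens over 20 into the wide part: 46 wide, down to 66 below (lower corners cut off 8). Middle of the wide part: 42 below.
- screw_neck (a point): Mid-neck of the steel screw jutting level from the front of a white panel (140 wide, 176 mm high, fixed upright on the bench). Own axes: screw points to -x, square to the panel; y along it; z up. Neck 10 mm thick, 14 long from panel to head; head a disc 24 mm across, 6 thick. Point: 7 mm in front of the panel, 135 to 150 above the bench.
- plain_bin_grip (a point): Same point of the other bin: same shape, size and axes but a solid back plate without a keyhole. It stands on the bench and is to be left alone.

How it is judged:
At the end, for the whole second after the job is handed in: The keyhole bin hangs on the screw: the screw's neck lies at the top of the narrow slot (the seat point within 12 mm of the middle of the neck), the bin is upright within 0.2 rad and has been let go; the plain bin is within 30 mm of where it stood (distance between bin_seat and screw_neck below 0.012 m and angle between bin_seat's own z axis and vertical below 0.2 rad and distance of plain_bin_grip from where it was at the start of the episode below 0.03 m); the robot touches nothing.
It fails at once if the plain bin is moved by more than 30 mm (distance of plain_bin_grip from where it was at the start of the episode above 0.03 m).
It also fails if it takes over 40 s, if anything falls off the work surface, if the arm or the gripper's body presses on something with over 40 N, if the wrist force passes 120 N, or if a joint passes its speed limit or range.

ROBOT

A 6-joint arm with a two-finger parallel gripper is mounted at the origin on a cart in front of the work surface, level with it; the furniture and walls round the work are solid. World frame = base frame: x ahead of the robot, y to its left, z up, the work surface at z = 0. Lengths are in m, angles in rad, forces in N, time in s.
With the tool pointing down it reaches from about 0.3 to 1 m from the base axis. Payload 5.1 kg.
Tool frame: the origin (TCP) lies at the very end of the fingers, on their centre line; the grasp point (between the pads) lies grasp_offset behind it (grasp_offset is the distance from the TCP to the grasp point, in m); y points along the fingers, z is the direction in which the jaws open and shut, and the axes are right-handed (so a half turn about y gives the same grasp; the last joint's range is limited). The gripper opens to 95 mm and grips with 3 to 60 N. Pads are 20 mm wide; open, the fingers measure 119 mm over their backs; the gripper's body (75 mm by 180 mm) begins 59 mm behind the grasp point.
Start: joints at [-1.343, 0.124, 1.65, -0, 1.367, -0.083], TCP at [0.199, -0.619, 0.215] pointing down, gripper open.
Joint ranges: [-2.61, 2.61], [-1.02, 2.33], [0.03, 2.71], [-1.35, 4.49], [0.32, 2.68], [-2.91, 2.91]. Speed limits (rad/s): [2.57, 2.57, 3.14, 3.14, 3.14, 3.14].

INTERFACE

Orientations are given as [roll, pitch, yaw] about the fixed x, y, z axes, in that order (R = Rz(yaw) Ry(pitch) Rx(roll)).
In Python, from bench import * gives the robot as it stands.
- The arm moves only by the tool play_rows, never from a script. Its argument "steps" is a list of rows, each an object with "jaw": the finger opening in m, from 0 to 0.0951; "xyz": the shift along the tool's x, y, z in m, a list of three; "roll": the turn about the tool's y in degrees. A call has 1 to 8 rows; each row is the pose to reach, as a shift and turn from the pose commanded when the call began, along the tool's axes at that moment; what a row does not reach only later rows make up. A row lasts 1/10 s, in which the tool goes at most 50 mm and 8.59 degrees, less where a joint would pass 70% of its speed; a pose out of reach is approached as far as the arm can. A call with a gripper value outside its range is refused whole. The fingers move at their own pace and stop on an object; "newtons" is the grip in N (left out, the last holds). Time passes only in rows, so rows that repeat a pose let the fingers close. It gives the time, the measured TCP pose, the force and the opening at its end, in the units of the state.
- get_obs(): the state, without advancing time (a new reading comes with each control period).
- grab_frame(name): name is "scene" or "top" or "wrist"; returns the picture (384x512x3 uint8, red, green, blue); there is no depth.
- get_calibration(name): a dict with "fx", "fy", "cx", "cy" (pixels), "R" (3x3) and "t" (3): a world point X has camera coordinates R X + t; the wrist camera has in their place "mount" (4x4, takes a point from camera to tool coordinates, whose origin is the TCP and whose axes are the tool frame's). Camera axes: x right, y down, z forward; pixel columns grow to the right and rows downward; lengths in m; the calibration is good to about 2 mm. A picture is of the moment at which its call begins: read the wrist's pose just before it. get_calibration takes no time and is no camera call.
- finish_job(): hands the job in, once; it reports no verdict.
Trained networks look in the newest picture that a camera, given by its name, has taken for a name from the list of things; names that differ only in an ending like _2 or _b are one class to them, and where a whole thing is asked for, a point or a joint stands for the part that bears it (a point fixed in the world has none). Each returns a list of dicts, best first, with "conf" (0 to 1); they miss things now and then, are a little off and sometimes report something else, mostly with a low value. They report only what shows in the picture. A call takes as long as a camera call.
- regions_of(camera, name): "mask" (384x512 bool, what is visible of it) and "box" ([left, top, right, bottom] in pixels, round what is visible of it).
- tip_of(camera, name): "at" ([column, row] in pixels: a listed point, or the origin of a listed thing).
The state is a dict: "time_s": time; "qpos": joint angles; "joint_velocities": joint speeds; "joint_efforts": joint torques, N m; "position": TCP position; "eef_rot": TCP orientation; "wrist_force": force on the tool from outside, world axes, zero at the start; "torque": the same for the moment, N m; "opening": finger opening in m.
Only numpy, scipy, OpenCV 4.12 (cv2) and the standard library are available. Lean on these libraries where they do the work, as an engineer would, in place of code of your own. Each camera call takes 0.05 s, during which the arm holds its last target. There are 200 camera calls.

## Working session

There is one attempt and no reset: what is moved stays moved. The work goes in short steps, Python scripts to look and compute and a tool call to move; the robot and the scene stay as the last step left them, time stands still between calls to the robot, and variables do not carry over. Pictures are saved under pics/ and viewed, about 8 in all and at most 12, crops included, and the job is handed in when it is done.

Besides the shell and the picture viewer there is one more tool, called after "Call:" in YAML: its name, and indented under it one key for each argument. play_rows: Moves the arm, as the interface text tells. Its arguments: {"type":"object","properties":{"steps":{"type":"array","items":{"type":"object","properties":{"jaw":{"type":"number"},"xyz":{"type":"array","items":{"type":"number"}},"roll":{"type":"number"}}}},"newtons":{"type":"number"}},"required":["steps"]}

```bash
mkdir -p pics; ls; python3 - <<'E'
from bench import *
import cv2,numpy as np
o=get_obs();print({k:np.round(v,4).tolist() for k,v in o.items()})
ims=[]
for c in("scene","top"):
    im=grab_frame(c)[:,:,::-1].copy()
    k=get_calibration(c);print(c,{a:np.round(b,4).tolist() for a,b in k.items()})
    for n in("bin_grip","bin_seat","screw_neck","plain_bin_grip"):
        for d in tip_of(c,n)[:3]:
            print(c,n,np.round(d["at"],1),round(d["conf"],2))
    cv2.imwrite(f"pics/{c}0.png",im)
print({a:np.round(b,4).tolist() for a,b in get_calibration("wrist").items()})
E
```

```text
pics
{'time_s': 0.0, 'qpos': [-1.3426, 0.1245, 1.6517, -0.0, 1.3675, -0.0826], 'joint_velocities': [-0.0011, -0.0001, -0.0001, 0.0006, 0.0006, -0.0006], 'joint_efforts': [-0.0011, -41.761, -35.9933, 0.0774, 0.0494, -0.0002], 'position': [0.1986, -0.6183, 0.2134], 'eef_rot': [-1.5729, 0.0002, -2.8308], 'wrist_force': [1.0098, -0.1207, -0.0675], 'torque': [0.0237, 0.0136, -0.0], 'opening': 0.0954}
scene {'fx': 389.6751, 'fy': 389.6751, 'cx': 247.5719, 'cy': 191.4315, 'R': [[0.6922, -0.7214, -0.0214], [-0.4414, -0.3997, -0.8034], [0.571, 0.5656, -0.5951]], 't': [-0.566, 0.1929, 0.8939]}
scene bin_grip [218.5 207.2] 0.6
top {'fx': 436.1527, 'fy': 436.1527, 'cx': 260.7014, 'cy': 196.3806, 'R': [[-0.0184, -0.9998, 0.005], [-0.9925, 0.0177, -0.1209], [0.1208, -0.0072, -0.9926]], 't': [-0.3188, 0.481, 0.943]}
top bin_grip [262.2 238.7] 0.97
top bin_seat [263.5 217.4] 0.62
top screw_neck [308. 163.] 0.63
top plain_bin_grip [218.4 143.6] 0.79
{'fx': 306.6616, 'fy': 306.6616, 'cx': 259.0591, 'cy': 195.2373, 'mount': [[-0.001, 0.9618, 0.2737, -0.0776], [-0.0001, -0.2737, 0.9618, -0.1703], [1.0, 0.0009, 0.0004, -0.0005], [0.0, 0.0, 0.0, 1.0]]}
```

View pics/scene0.png

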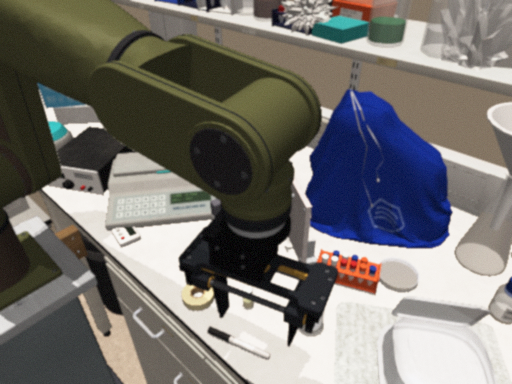

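View pics/top0.png

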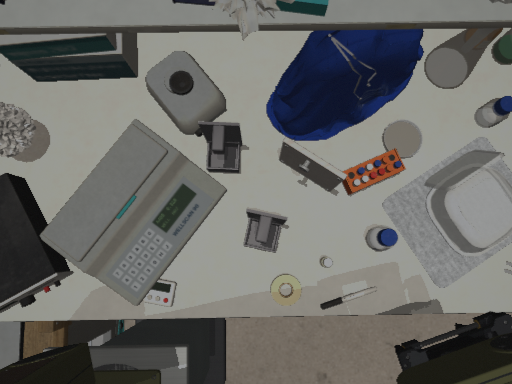

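```bash
cat > h.py <<'E'
from bench import *
import cv2,numpy as np
from scipy.spatial.transform import Rotation as Ro
def ray(c,uv):
    k=get_calibration(c)
    d=np.array([(uv[0]-k["cx"])/k["fx"],(uv[1]-k["cy"])/k["fy"],1.])
    if c=="wrist":
        o=get_obs();R=Ro.from_euler('xyz',o["eef_rot"]).as_matrix();p=np.array(o["position"])
        M=np.array(k["mount"]);return p+R@M[:3,3],R@M[:3,:3]@d
    R=np.array(k["R"]);return -R.T@np.array(k["t"]),R.T@d
def at(c,uv,z):
    p,d=ray(c,uv);return p+d*(z-p[2])/d[2]
def proj(c,X):
    k=get_calibration(c);X=np.asarray(X,float)
    if c=="wrist":
        o=get_obs();R=Ro.from_euler('xyz',o["eef_rot"]).as_matrix();M=np.array(k["mount"])
        q=M[:3,:3].T@(R.T@(X-np.array(o["position"]))-M[:3,3])
    else: q=np.array(k["R"])@X+np.array(k["t"])
    return np.array([k["fx"]*q[0]/q[2]+k["cx"],k["fy"]*q[1]/q[2]+k["cy"]])
E
python3 - <<'E'
from h import *
print("go",grasp_offset if 'grasp_offset' in globals() else None)
im=cv2.imread("pics/top0.png")
cv2.imwrite("pics/c1.png",cv2.resize(im[110:260,190:350],None,fx=5,fy=5,interpolation=cv2.INTER_CUBIC)[:,:800][:,:][0:750][::1] if 0 else cv2.resize(im[112:262,190:350],(640,600),interpolation=cv2.INTER_CUBIC))
for n,uv,z in(("grip",(262.2,238.7),.149),("seat",(263.5,217.4),.112),("screw",(308,163),.1425),("plain",(218.4,143.6),.149)):print(n,at("top",uv,z).round(4))
E
```

```text
go 0.0188
grip [ 0.3782 -0.328   0.149 ]
seat [ 0.4221 -0.3318  0.112 ]
screw [ 0.5267 -0.4221  0.1425]
plain [ 0.5677 -0.2447  0.149 ]
```

View pics/c1.png

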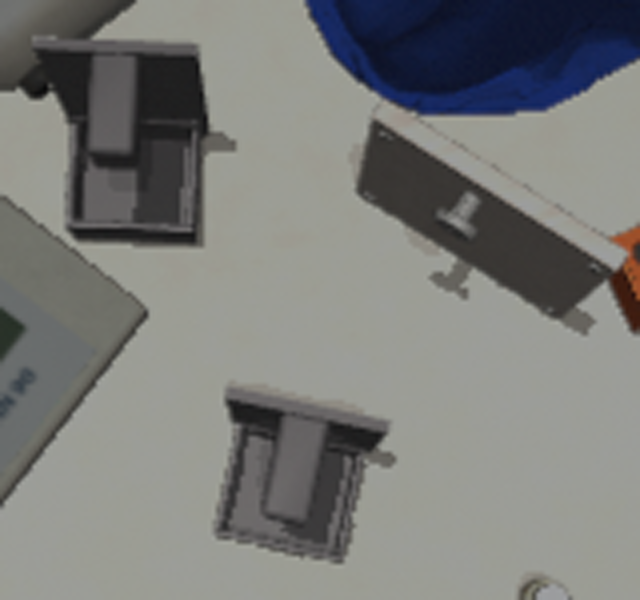

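```bash
python3 - <<'E'
from h import *
def f(a,b,z):
    A,B=at("top",a,z),at("top",b,z);d=A-B # toward +y (left)
    print("mid",((A+B)/2).round(4),"len",np.linalg.norm(d).round(4),"yaw of own x deg",np.degrees(np.arctan2(d[1],d[0])).round(1)-90)
c=lambda u,v:(190+u/4-.375,112+v/4-.375)
f(c(227,392),c(388,430),.168)
f(c(33,44),c(198,52),.168)
f(c(376,122),c(613,270),.176)
o=get_obs();R=Ro.from_euler('xyz',o["eef_rot"]).as_matrix();print(R.round(3), o["position"])
E
```

```text
mid [ 0.4237 -0.3369  0.168 ] len 0.0787 yaw of own x deg -14.299999999999997
mid [ 0.6028 -0.2468  0.168 ] len 0.0806 yaw of own x deg -3.799999999999997
mid [ 0.5247 -0.428   0.176 ] len 0.1335 yaw of own x deg -33.7
[[-0.952 -0.     0.306]
 [-0.306  0.    -0.952]
 [ 0.    -1.    -0.   ]] [ 0.19874688 -0.61884367  0.21462042]
```

Call:
play_rows:
  steps:
    - {"xyz": [0, -0.05, 0], "roll": 0, "jaw": 0.095}
    - {"xyz": [-0.05, -0.085, -0.02], "roll": 8, "jaw": 0.095}
    - {"xyz": [-0.4, -0.085, -0.155], "roll": 32, "jaw": 0.095}
    - {"xyz": [-0.4, -0.085, -0.155], "roll": 32, "jaw": 0.095}
    - {"xyz": [-0.4, -0.085, -0.155], "roll": 32, "jaw": 0.095}
    - {"xyz": [-0.4, -0.085, -0.155], "roll": 32, "jaw": 0.095}
    - {"xyz": [-0.4, -0.085, -0.155], "roll": 32, "jaw": 0.095}
    - {"xyz": [-0.4, -0.085, -0.155], "roll": 32, "jaw": 0.095}

```text
time_s: 1.3
position: [0.4635, -0.404, 0.2982]
eef_rot: [-1.57, 0.001, 2.894]
wrist_force: [0.3, -1.7, -0.9]
opening: 0.0951
```

Call:
play_rows:
  steps:
    - {"xyz": [0, 0, 0]}

```text
schema error: expected keys jaw, xyz, roll
```

```bash
python3 - <<'E'
from h import *
o=get_obs();print(np.round(o["position"],3),np.round(o["eef_rot"],3),o["time_s"])
im=grab_frame("wrist");cv2.imwrite("pics/w1.png",im[:,:,::-1])
for n in("bin_grip","bin_seat","screw_neck","plain_bin_grip"):
    for d in tip_of("wrist",n)[:2]: print(n,np.round(d["at"],1),round(d["conf"],2))
E
```

```text
[ 0.464 -0.404  0.298] [-1.570e+00  1.000e-03  2.894e+00] 1.3
bin_grip [211.8 260.1] 0.57
bin_seat [212.8 222.8] 0.71
screw_neck [256.6 122.5] 0.59
plain_bin_grip [ 80.2 128.2] 0.73
```

View pics/w1.png

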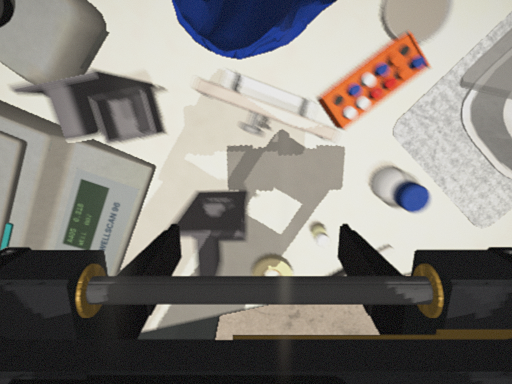

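Call:
play_rows:
  steps:
    - {"xyz": [-0.05, 0.0, -0.08], "roll": 0, "jaw": 0.095}
    - {"xyz": [-0.05, 0.0, -0.08], "roll": 0, "jaw": 0.095}
    - {"xyz": [-0.05, 0.0, -0.08], "roll": 0, "jaw": 0.095}
    - {"xyz": [-0.05, 0.0, -0.08], "roll": 0, "jaw": 0.095}

```text
time_s: 1.95
position: [0.5297, -0.341, 0.2977]
eef_rot: [-1.57, -0.001, 2.893]
wrist_force: [-0.9, -0.1, 0.2]
opening: 0.0949
```

```bash
python3 - <<'E'
from h import *
o=get_obs();print(np.round(o["position"],3),np.round(o["eef_rot"],3),o["time_s"])
im=grab_frame("wrist");
for n in("bin_grip","bin_seat","screw_neck","plain_bin_grip"):
    for d in tip_of("wrist",n)[:2]: print(n,np.round(d["at"],1),round(d["conf"],2))
cv2.imwrite("pics/w2.png",cv2.resize(im[60:290,:,::-1],(800,359),interpolation=cv2.INTER_CUBIC))
E
```

```text
[ 0.53  -0.341  0.298] [-1.570e+00 -1.000e-03  2.893e+00] 1.95
bin_seat [275.1 255.2] 0.84
screw_neck [330.1 171.5] 0.7
plain_bin_grip [162.  174.7] 0.84
```

View pics/w2.png

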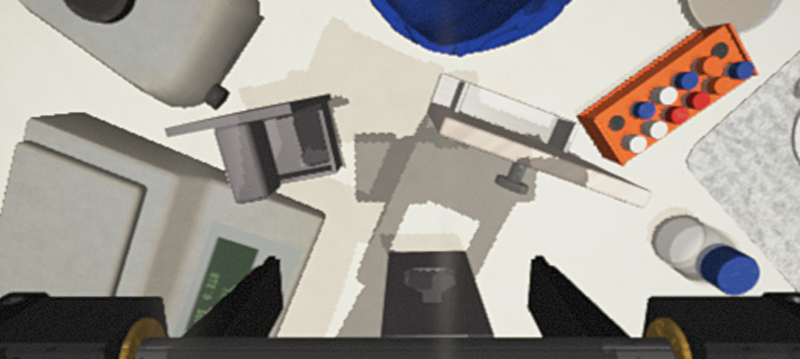

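```bash
python3 - <<'E'
from h import *
P=lambda u,v:(u*.64-.2,v*.64+60-.2)
def tri(*rs):
    A=np.zeros((3,3));b=np.zeros(3)
    for p,d in rs:
        d=d/np.linalg.norm(d);M=np.eye(3)-np.outer(d,d);A+=M;b+=M@p
    X=np.linalg.solve(A,b);return X.round(4),[np.linalg.norm(np.cross(d/np.linalg.norm(d),X-p)).round(4) for p,d in rs]
print("screw",tri(ray("top",(308,163)),ray("wrist",(330.1,171.5))))
print("seat",tri(ray("top",(263.5,217.4)),ray("wrist",(275.1,255.2))))
print("plain",tri(ray("top",(218.4,143.6)),ray("wrist",(162,174.7))))
def f(a,b,z):
    A,B=at("wrist",P(*a),z),at("wrist",P(*b),z);d=A-B
    print("mid",((A+B)/2).round(4),A.round(3),B.round(3),"len",np.linalg.norm(d).round(4),"yaw",np.degrees(np.arctan2(d[1],d[0])).round(1)-90)
f((430,124),(645,207),.176)
f((390,252),(467,251),0)
f((165,133),(331,103),.168)
E
```

```text
screw (array([ 0.5243, -0.4186,  0.1529]), [np.float64(0.0023), np.float64(0.0023)])
seat (array([ 0.4221, -0.3334,  0.1083]), [np.float64(0.0016), np.float64(0.0016)])
plain (array([ 0.5651, -0.2459,  0.1576]), [np.float64(0.0006), np.float64(0.0006)])
mid [ 0.5313 -0.4274  0.176 ] [ 0.573 -0.368  0.176] [ 0.489 -0.487  0.176] len 0.1462 yaw -35.0
mid [ 0.4274 -0.3402  0.    ] [ 0.437 -0.301  0.   ] [ 0.418 -0.379  0.   ] len 0.0801 yaw -13.5
mid [ 0.6037 -0.2594  0.168 ] [ 0.608 -0.207  0.168] [ 0.6   -0.312  0.168] len 0.1056 yaw -4.299999999999997
```

Call:
play_rows:
  steps:
    - {"xyz": [0.05, 0, 0.008], "roll": 0, "jaw": 0.095}
    - {"xyz": [0.1, 0, 0.016], "roll": 0, "jaw": 0.095}
    - {"xyz": [0.143, 0.01, 0.023], "roll": 0, "jaw": 0.095}
    - {"xyz": [0.143, 0.05, 0.023], "roll": 0, "jaw": 0.095}
    - {"xyz": [0.143, 0.08, 0.023], "roll": 0, "jaw": 0.095}
    - {"xyz": [0.143, 0.08, 0.023], "roll": 0, "jaw": 0.095}
    - {"xyz": [0.143, 0.08, 0.023], "roll": 0, "jaw": 0.095}

```text
time_s: 2.9
position: [0.3857, -0.3278, 0.2183]
eef_rot: [-1.571, -0.0, 2.893]
wrist_force: [0.5, 0.0, 0.6]
opening: 0.0951
```

```bash
python3 - <<'E'
from h import *
o=get_obs();print(np.round(o["position"],4),np.round(o["eef_rot"],3),o["time_s"])
im=[grab_frame(c)[:,:,::-1] for c in("wrist","scene")]
for n in("bin_grip","bin_seat","screw_neck"):
    for d in tip_of("wrist",n)[:2]: print(n,np.round(d["at"],1),round(d["conf"],2))
print("expected grip",proj("wrist",(.385,-.328,.149)))
cv2.imwrite("pics/w3.png",cv2.resize(np.hstack(im),(800,300)))
E
```

```text
[ 0.3857 -0.3278  0.2183] [-1.571 -0.     2.893] 2.9
bin_grip [259.1 201.1] 0.72
bin_seat [260.  150.2] 0.66
screw_neck [261.2 202. ] 0.63
expected grip [259.92450031 207.7319907 ]
```

View pics/w3.png

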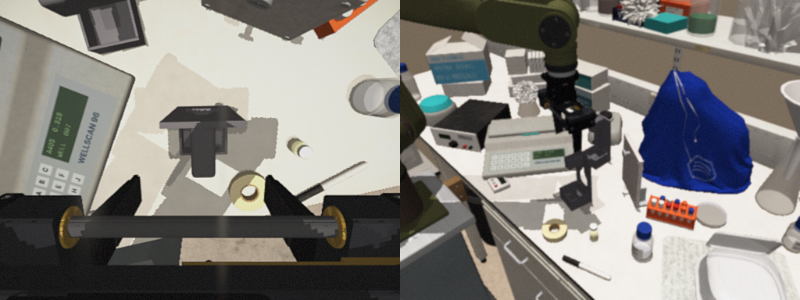

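Call:
play_rows:
  steps:
    - {"xyz": [-0.003, 0.04, 0], "roll": 0, "jaw": 0.095}
    - {"xyz": [-0.003, 0.07, 0], "roll": 0, "jaw": 0.095}
    - {"xyz": [-0.003, 0.088, 0], "roll": 0, "jaw": 0.095}
    - {"xyz": [-0.003, 0.088, 0], "roll": 0, "jaw": 0.06}
    - {"xyz": [-0.003, 0.088, 0], "roll": 0, "jaw": 0.01}
    - {"xyz": [-0.003, 0.088, 0], "roll": 0, "jaw": 0.01}
    - {"xyz": [-0.003, 0.088, 0], "roll": 0, "jaw": 0.01}
    - {"xyz": [-0.003, 0.088, 0], "roll": 0, "jaw": 0.01}
  newtons: 40

```text
time_s: 3.95
position: [0.3895, -0.3288, 0.1312]
eef_rot: [-1.57, 0.002, 2.894]
wrist_force: [0.6, 0.1, -1.6]
opening: 0.0604
```

Call:
play_rows:
  steps:
    - {"xyz": [0, 0, 0], "roll": 0, "jaw": 0.01}
    - {"xyz": [0, 0, 0], "roll": 0, "jaw": 0.01}
    - {"xyz": [0, 0, 0], "roll": 0, "jaw": 0.01}
    - {"xyz": [0, -0.02, 0], "roll": 0, "jaw": 0.01}
    - {"xyz": [0, -0.06, 0], "roll": 0, "jaw": 0.01}
    - {"xyz": [0, -0.1, 0], "roll": 0, "jaw": 0.01}
    - {"xyz": [0, -0.1, 0], "roll": 0, "jaw": 0.01}

```text
time_s: 4.65
position: [0.3913, -0.3306, 0.2371]
eef_rot: [-1.565, 0.01, 2.894]
wrist_force: [-0.1, -0.1, -0.5]
opening: 0.0112
```

```bash
python3 - <<'E'
from h import *
o=get_obs();print(np.round(o["position"],4),np.round(o["eef_rot"],3),o["time_s"],o["opening"])
im=[grab_frame(c)[:,:,::-1] for c in("wrist","scene")]
for c in("wrist","scene"):
  for n in("bin_grip","bin_seat"):
    for d in tip_of(c,n)[:2]: print(c,n,np.round(d["at"],1),round(d["conf"],2))
cv2.imwrite("pics/w4.png",cv2.resize(np.hstack(im),(800,300)))
E
```

```text
[ 0.3913 -0.3306  0.2371] [-1.565  0.01   2.894] 4.65 0.011163900508589338
wrist bin_grip [257.3 205.6] 0.61
wrist bin_seat [258.6 162.3] 0.91
wrist bin_seat [258.9 207.4] 0.19
scene bin_grip [216.6 205.1] 0.94
scene bin_seat [230.  215.2] 0.66
```

View pics/w4.png

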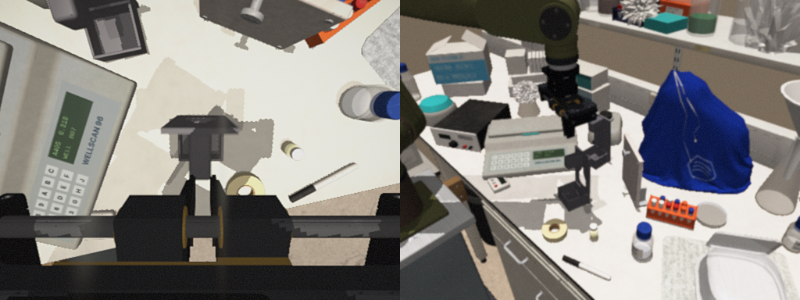

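Call:
play_rows:
  steps:
    - {"xyz": [0, 0, 0], "roll": 0, "jaw": 0.07}
    - {"xyz": [0, 0, 0], "roll": 0, "jaw": 0.07}
    - {"xyz": [0, 0, 0], "roll": 0, "jaw": 0.07}
    - {"xyz": [0, 0, 0], "roll": 0, "jaw": 0.07}
    - {"xyz": [0, 0, 0], "roll": 0, "jaw": 0.07}
    - {"xyz": [0, 0, 0], "roll": 0, "jaw": 0.07}
    - {"xyz": [0, 0, 0], "roll": 0, "jaw": 0.07}

```text
time_s: 5.65
position: [0.3889, -0.3282, 0.2299]
eef_rot: [-1.571, 0.0, 2.894]
wrist_force: [0.0, -0.9, 0.3]
opening: 0.0606
```

```bash
python3 - <<'E'
from h import *
o=get_obs();print(np.round(o["position"],4),np.round(o["eef_rot"],3),o["time_s"],o["opening"])
im=grab_frame("wrist")
for n in("bin_grip","bin_seat"):
    for d in tip_of("wrist",n)[:1]: print(n,np.round(d["at"],1),round(d["conf"],2),at("wrist",d["at"],.149 if n=="bin_grip" else .112).round(4))
E
```

```text
[ 0.3889 -0.3282  0.2299] [-1.571  0.     2.894] 5.65 0.060642325559291534
bin_grip [260.7 209. ] 0.97 [ 0.3824 -0.3274  0.149 ]
bin_seat [259.3 166.1] 0.79 [ 0.4124 -0.3337  0.112 ]
```

Call:
play_rows:
  steps:
    - {"xyz": [0.004, 0.04, 0], "roll": 0, "jaw": 0.07}
    - {"xyz": [0.004, 0.08, 0], "roll": 0, "jaw": 0.07}
    - {"xyz": [0.004, 0.1, 0], "roll": 0, "jaw": 0.07}
    - {"xyz": [0.004, 0.1, 0], "roll": 0, "jaw": 0.07}
    - {"xyz": [0.004, 0.1, 0], "roll": 0, "jaw": 0.01}
    - {"xyz": [0.004, 0.1, 0], "roll": 0, "jaw": 0.01}
    - {"xyz": [0.004, 0.1, 0], "roll": 0, "jaw": 0.01}
    - {"xyz": [0.004, 0.1, 0], "roll": 0, "jaw": 0.01}
  newtons: 40

```text
time_s: 6.6
position: [0.3857, -0.3279, 0.1314]
eef_rot: [-1.569, 0.002, 2.894]
wrist_force: [-0.9, -0.3, 0.1]
opening: 0.0437
```

Call:
play_rows:
  steps:
    - {"xyz": [0, 0, 0], "roll": 0, "jaw": 0.01}
    - {"xyz": [0, 0, 0], "roll": 0, "jaw": 0.01}
    - {"xyz": [0, 0, 0], "roll": 0, "jaw": 0.01}
    - {"xyz": [0, 0, 0], "roll": 0, "jaw": 0.01}
    - {"xyz": [0, 0, 0], "roll": 0, "jaw": 0.01}
    - {"xyz": [0, 0, 0], "roll": 0, "jaw": 0.01}

```text
time_s: 7.2
position: [0.3851, -0.3273, 0.13]
eef_rot: [-1.571, 0.0, 2.894]
wrist_force: [-0.4, -0.0, 1.4]
opening: 0.0239
```

Call:
play_rows:
  steps:
    - {"xyz": [0, -0.02, 0], "roll": 0, "jaw": 0.01}
    - {"xyz": [0, -0.05, 0], "roll": 6, "jaw": 0.01}
    - {"xyz": [0, -0.07, 0], "roll": 13, "jaw": 0.01}
    - {"xyz": [0, -0.07, 0], "roll": 20, "jaw": 0.01}
    - {"xyz": [0, -0.07, 0], "roll": 20, "jaw": 0.01}
    - {"xyz": [0, -0.07, 0], "roll": 20, "jaw": 0.01}
    - {"xyz": [0, -0.07, 0], "roll": 20, "jaw": 0.01}

```text
time_s: 7.9
position: [0.3845, -0.3266, 0.1985]
eef_rot: [-1.571, -0.002, 2.547]
wrist_force: [-0.3, 0.8, -2.2]
opening: 0.0242
```

```bash
python3 - <<'E'
from h import *
o=get_obs();print(np.round(o["position"],4),np.round(o["eef_rot"],3),o["time_s"],o["opening"])
im=[grab_frame(c)[:,:,::-1] for c in("wrist","scene","top")]
for c in("wrist","scene","top"):
  for n in("bin_grip","bin_seat","screw_neck"):
    for d in tip_of(c,n)[:2]: print(c,n,np.round(d["at"],1),round(d["conf"],2))
for i,c in zip(im,("w","s","t")): cv2.imwrite(f"pics/{c}5.png",i)
cv2.imwrite("pics/m5.png",np.hstack([cv2.resize(im[0][0:260,120:460],(400,306)),cv2.resize(im[1][100:355,140:480],(400,306)) ]))
E
```

```text
[ 0.3845 -0.3266  0.1985] [-1.571e+00 -2.000e-03  2.547e+00] 7.9 0.024210856173071425
wrist bin_grip [257.  261.1] 0.77
wrist bin_seat [256.3 180.7] 0.89
scene bin_seat [230.1 191.3] 0.83
scene bin_seat [247. 158.] 0.74
scene screw_neck [290.3 196.8] 0.5
top screw_neck [307.  163.9] 0.6
```

View pics/m5.png

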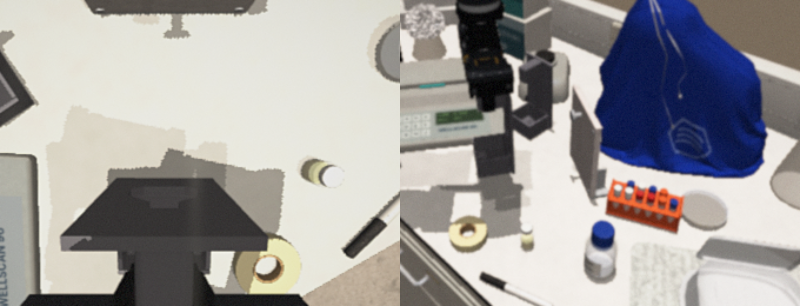

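```bash
python3 - <<'E'
from h import *
X=np.array((.5243,-.4186,.1429))
for c in("top","wrist","scene"): print(c,proj(c,X),proj(c,X+[0,0,.01]))
def tri(*rs):
    A=np.zeros((3,3));b=np.zeros(3)
    for p,d in rs:
        d=d/np.linalg.norm(d);M=np.eye(3)-np.outer(d,d);A+=M;b+=M@p
    X=np.linalg.solve(A,b);return X.round(4),[np.linalg.norm(np.cross(d/np.linalg.norm(d),X-p)).round(4) for p,d in rs]
print(tri(ray("top",(307.5,163.5)),ray("scene",(290.3,196.8))))
s=cv2.imread("pics/s5.png");t=cv2.imread("pics/t5.png")
a=cv2.resize(s[150:230,255:335],(400,400),interpolation=cv2.INTER_CUBIC)
b=cv2.resize(t[120:200,270:350],(400,400),interpolation=cv2.INTER_CUBIC)
cv2.imwrite("pics/z5.png",np.hstack([a,b]))
E
```

```text
top [306.31857579 164.18535385] [306.87219267 163.19764818]
wrist [256.01627887 -38.99262076] [255.85805528 -46.6562468 ]
scene [290.43451978 197.68138247] [290.63295895 194.10735065]
(array([ 0.524 , -0.4197,  0.1464]), [np.float64(0.0012), np.float64(0.0012)])
```

View pics/z5.png

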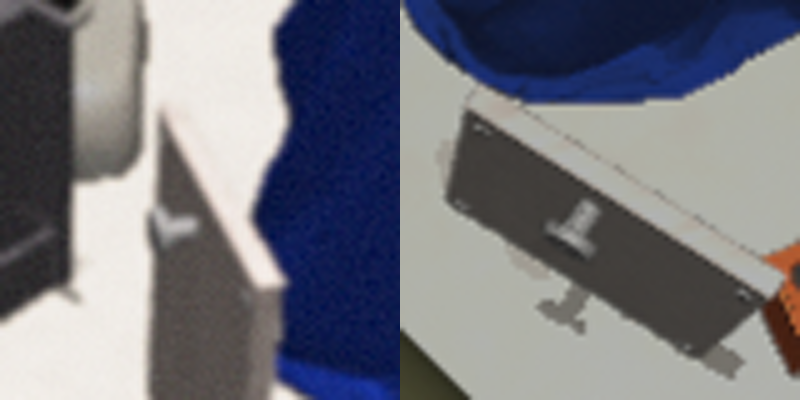

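```bash
python3 - <<'E'
from h import *
def tri(*rs):
    A=np.zeros((3,3));b=np.zeros(3)
    for p,d in rs:
        d=d/np.linalg.norm(d);M=np.eye(3)-np.outer(d,d);A+=M;b+=M@p
    X=np.linalg.solve(A,b);return X,[np.linalg.norm(np.cross(d/np.linalg.norm(d),X-p)).round(4) for p,d in rs]
X,e=tri(ray("top",(306.6,163.3)),ray("scene",(290.6,195.5)));print(X.round(4),e)
o=get_obs();R=Ro.from_euler('xyz',o["eef_rot"]).as_matrix();p=np.array(o["position"])
# seat from wrist view, and plate corners top back edge from m5 crop
S=at("wrist",(256.3,180.7),p[2]-.018);print("seat",S,"tool",R.T@(S-p))
for u,v in((62,250),(268,249),(108,180),(213,180)):
    q=(120+u/1.1765,v/1.1765); z=p[2]-.130+(.168 if v>200 else 0)
    print("corner tool",(R.T@(at("wrist",q,z)-p)).round(4))
for scr in (X,np.array([.5243,-.4186,.147])): print("screw tool",(R.T@(scr-p)).round(4))
E
```

```text
[ 0.5248 -0.4185  0.1487] [np.float64(0.0001), np.float64(0.0001)]
seat [ 0.41366819 -0.34383133  0.18189893] tool [-0.03300019  0.01800195 -0.00234288]
corner tool [-0.0312 -0.038  -0.04  ]
corner tool [-0.0317 -0.038   0.0398]
corner tool [-0.0346  0.13   -0.0469]
corner tool [-0.0347  0.13    0.0405]
screw tool [-0.1669  0.0512 -0.0031]
screw tool [-0.1665  0.0529 -0.0027]
```

Call:
play_rows:
  steps:
    - {"xyz": [-0.03, -0.008, -0.002], "roll": 0, "jaw": 0.01}
    - {"xyz": [-0.065, -0.008, -0.002], "roll": 0, "jaw": 0.01}
    - {"xyz": [-0.095, -0.008, -0.002], "roll": 0, "jaw": 0.01}
    - {"xyz": [-0.095, -0.008, -0.002], "roll": 0, "jaw": 0.01}
    - {"xyz": [-0.095, -0.008, -0.002], "roll": 0, "jaw": 0.01}

```text
time_s: 9.0
position: [0.4647, -0.3788, 0.2073]
eef_rot: [-1.571, -0.002, 2.545]
wrist_force: [-0.4, 0.6, -2.1]
opening: 0.0235
```

```bash
python3 - <<'E'
from h import *
o=get_obs();print(np.round(o["position"],4),np.round(o["eef_rot"],3),o["time_s"],o["opening"])
im={c:grab_frame(c)[:,:,::-1] for c in("wrist","scene","top")}
a=cv2.resize(im["scene"][130:250,220:340],(400,400),interpolation=cv2.INTER_CUBIC)
b=cv2.resize(im["wrist"][0:280,116:396],(400,400),interpolation=cv2.INTER_CUBIC)
cv2.imwrite("pics/z6.png",np.hstack([a,b]))
E
```

```text
[ 0.4647 -0.3788  0.2073] [-1.571e+00 -2.000e-03  2.545e+00] 9.0 0.023547337428312068
```

View pics/z6.png

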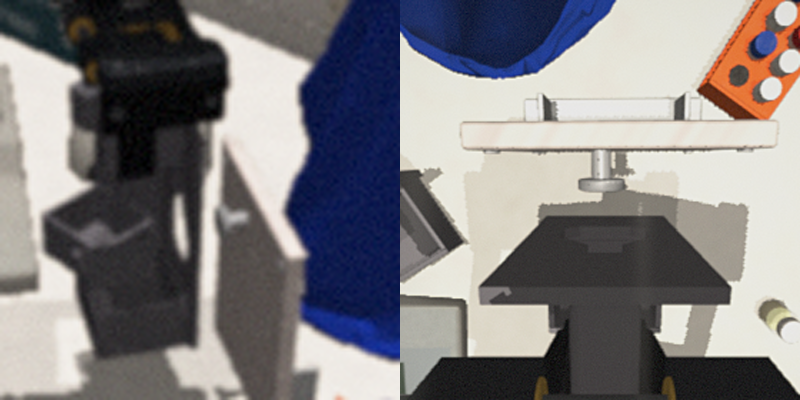

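```bash
python3 - <<'E'
from h import *
o=get_obs();R=Ro.from_euler('xyz',o["eef_rot"]).as_matrix();p=np.array(o["position"])
P=lambda u,v:(116+(u-400)*.7,v*.7)
T=lambda u,v,z:(R.T@(at("wrist",P(u,v),z)-p)).round(4)
print("panel front",T(462,150,.176),T(779,150,.176))
print("plate top back",T(482,287,p[2]+.038),T(730,289,p[2]+.038), "front",T(605,304,p[2]+.038))
print("plate bottom back",T(538,216,p[2]-.13),T(668,216,p[2]-.13))
print("head front mid",T(602,188,.148-.008),"neck",T(602,162,.148))
E
```

```text
panel front [-0.0788  0.0317 -0.0636] [-0.0789  0.0317  0.0766]
plate top back [-0.0367 -0.038  -0.0392] [-0.0361 -0.038   0.0391] front [-0.0311 -0.038  -0.0004]
plate bottom back [-0.0364  0.13   -0.046 ] [-0.0364  0.13    0.043 ]
head front mid [-0.0597  0.0677 -0.0019] neck [-0.0733  0.0597 -0.0018]
```

Call:
play_rows:
  steps:
    - {"xyz": [-0.012, 0, -0.001], "roll": 0, "jaw": 0.01}
    - {"xyz": [-0.022, 0, -0.001], "roll": 0, "jaw": 0.01}
    - {"xyz": [-0.031, 0, -0.001], "roll": 0, "jaw": 0.01}
    - {"xyz": [-0.038, 0, -0.001], "roll": 0, "jaw": 0.01}
    - {"xyz": [-0.038, 0, -0.001], "roll": 0, "jaw": 0.01}
    - {"xyz": [-0.038, 0, -0.001], "roll": 0, "jaw": 0.01}

```text
time_s: 9.75
position: [0.4968, -0.3995, 0.2076]
eef_rot: [-1.571, -0.001, 2.545]
wrist_force: [-0.0, 0.5, -2.4]
opening: 0.0235
```

Call:
play_rows:
  steps:
    - {"xyz": [0, 0.008, 0], "roll": 0, "jaw": 0.01}
    - {"xyz": [0, 0.016, 0], "roll": 0, "jaw": 0.01}
    - {"xyz": [0, 0.024, 0], "roll": 0, "jaw": 0.01}
    - {"xyz": [0, 0.03, 0], "roll": 0, "jaw": 0.01}
    - {"xyz": [0, 0.03, 0], "roll": 0, "jaw": 0.01}
    - {"xyz": [0, 0.03, 0], "roll": 0, "jaw": 0.01}

```text
time_s: 10.35
position: [0.4966, -0.3994, 0.1776]
eef_rot: [-1.571, -0.0, 2.545]
wrist_force: [-0.2, -1.0, -2.8]
opening: 0.0238
```

Call:
play_rows:
  steps:
    - {"xyz": [0, 0.004, 0], "roll": 0, "jaw": 0.01}
    - {"xyz": [0, 0.008, 0], "roll": 0, "jaw": 0.01}
    - {"xyz": [0, 0.01, 0], "roll": 0, "jaw": 0.01}
    - {"xyz": [0, 0.01, 0], "roll": 0, "jaw": 0.01}

```text
time_s: 10.75
position: [0.4965, -0.3992, 0.1673]
eef_rot: [-1.571, -0.001, 2.545]
wrist_force: [0.5, 0.3, -3.3]
opening: 0.0241
```

Call:
play_rows:
  steps:
    - {"xyz": [0, 0.002, 0], "roll": 0, "jaw": 0.01}
    - {"xyz": [0, 0.002, 0], "roll": 0, "jaw": 0.01}

```text
time_s: 10.95
position: [0.4969, -0.3996, 0.1662]
eef_rot: [-1.571, 0.001, 2.545]
wrist_force: [-0.6, 0.6, -1.1]
opening: 0.0235
```

```bash
python3 - <<'E'
from h import *
o=get_obs();R=Ro.from_euler('xyz',o["eef_rot"]).as_matrix();p=np.array(o["position"]);print(p.round(4),o["wrist_force"],o["time_s"])
im={c:grab_frame(c)[:,:,::-1] for c in("wrist","scene")}
a=cv2.resize(im["scene"][130:250,220:340],(400,400),interpolation=cv2.INTER_CUBIC)
b=cv2.resize(im["wrist"][0:280,116:396],(400,400),interpolation=cv2.INTER_CUBIC)
cv2.imwrite("pics/z7.png",np.hstack([a,b]))
E
```

```text
[ 0.4969 -0.3996  0.1662] [-0.57109499  0.58635636 -1.12246056] 10.95
```

View pics/z7.png

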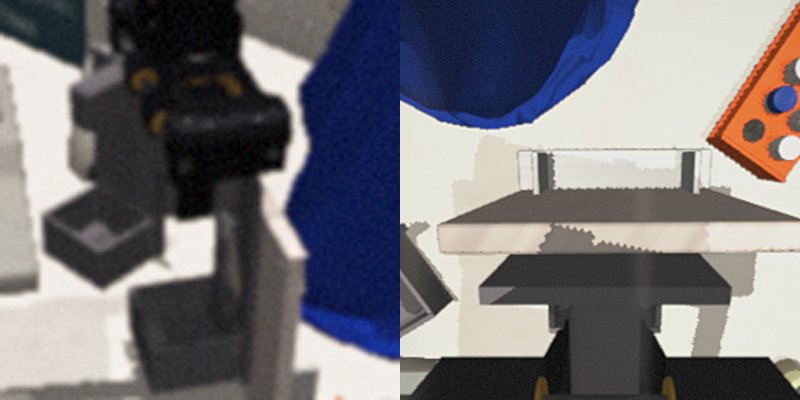

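Call:
play_rows:
  steps:
    - {"xyz": [0, 0.002, 0], "roll": 0, "jaw": 0.01}
    - {"xyz": [0, 0.003, 0], "roll": 0, "jaw": 0.01}
    - {"xyz": [0, 0.003, 0], "roll": 0, "jaw": 0.01}

```text
time_s: 11.35
position: [0.497, -0.3998, 0.1658]
eef_rot: [-1.57, 0.001, 2.545]
wrist_force: [-4.1, 2.2, 8.3]
opening: 0.0238
```

Call:
play_rows:
  steps:
    - {"xyz": [0, -0.003, 0], "roll": 0, "jaw": 0.01}
    - {"xyz": [0, -0.003, 0], "roll": 0, "jaw": 0.06}
    - {"xyz": [0, -0.003, 0], "roll": 0, "jaw": 0.06}
    - {"xyz": [0, -0.003, 0], "roll": 0, "jaw": 0.06}
    - {"xyz": [0, -0.003, 0], "roll": 0, "jaw": 0.06}
    - {"xyz": [0, -0.003, 0], "roll": 0, "jaw": 0.06}
    - {"xyz": [0, -0.003, 0], "roll": 0, "jaw": 0.06}

```text
time_s: 12.05
position: [0.4967, -0.3994, 0.1657]
eef_rot: [-1.571, -0.0, 2.545]
wrist_force: [0.9, 0.6, 0.7]
opening: 0.0592
```

Call:
play_rows:
  steps:
    - {"xyz": [0, -0.02, 0], "roll": 0, "jaw": 0.06}
    - {"xyz": [0, -0.06, 0], "roll": 0, "jaw": 0.06}
    - {"xyz": [0, -0.1, 0], "roll": 0, "jaw": 0.06}
    - {"xyz": [0.05, -0.12, 0], "roll": 0, "jaw": 0.06}
    - {"xyz": [0.1, -0.12, 0], "roll": 0, "jaw": 0.06}
    - {"xyz": [0.1, -0.12, 0], "roll": 0, "jaw": 0.06}
    - {"xyz": [0.1, -0.12, 0], "roll": 0, "jaw": 0.06}

```text
time_s: 12.75
position: [0.4135, -0.3428, 0.2862]
eef_rot: [-1.571, 0.001, 2.544]
wrist_force: [1.2, -0.9, 0.0]
opening: 0.0599
```

```bash
python3 - <<'E'
from h import *
o=get_obs();print(np.round(o["position"],4),o["wrist_force"],o["time_s"],o["opening"])
im={c:grab_frame(c)[:,:,::-1] for c in("wrist","scene","top")}
for c in("wrist","scene","top"):
  for n in("bin_grip","bin_seat","plain_bin_grip"):
    for d in tip_of(c,n)[:1]: print(c,n,np.round(d["at"],1),round(d["conf"],2),"exp",proj(c,{"bin_seat":(.5248,-.4185,.148),"bin_grip":(.4925,-.3967,.185),"plain_bin_grip":(.5651,-.2459,.153)}[n]).round(1))
a=cv2.resize(im["scene"][130:250,220:340],(400,400),interpolation=cv2.INTER_CUBIC)
b=cv2.resize(im["top"][110:230,200:320] if 0 else im["wrist"][0:280,116:396],(400,400),interpolation=cv2.INTER_CUBIC)
cv2.imwrite("pics/z8.png",np.hstack([a,b]))
E
```

```text
[ 0.4135 -0.3428  0.2862] [ 1.17416293 -0.86456213  0.04930681] 12.75 0.05985194126099388
wrist bin_grip [259.7  84.5] 0.56 exp [259.9  86.9]
wrist bin_seat [ 84.2 113.4] 0.32 exp [259.8  44.4]
wrist plain_bin_grip [ 88.8 115.7] 0.62 exp [ 86.6 116. ]
scene bin_seat [290.  194.5] 0.65 exp [290.6 195.7]
scene plain_bin_grip [246.5 160.7] 0.64 exp [247.3 159.4]
top bin_seat [303.7 166.8] 0.46 exp [306.5 163.4]
top plain_bin_grip [223. 145.] 0.57 exp [218.9 144.4]
```

View pics/z8.png

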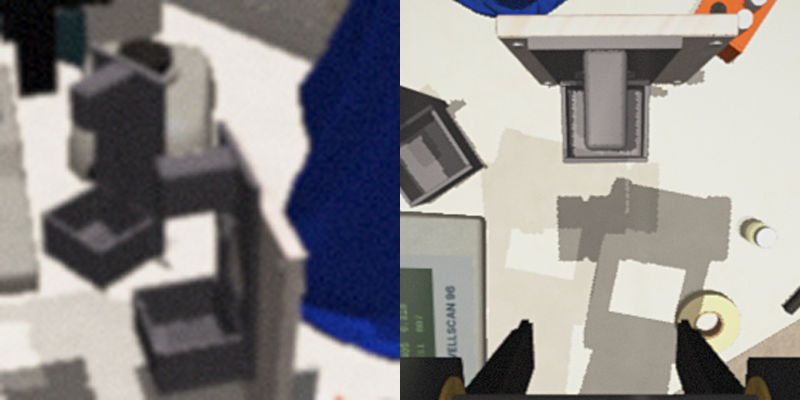

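Both views show the bin hanging on the panel, upright and clear of the bench. The gripper is well away and the plain bin hasn't moved.

```bash
python3 -c "
from bench import *
print(finish_job())"
```

```text
the job is handed in; nothing more can be done
None
```

The keyhole bin is hanging on the screw and I handed the job in at about 13 s. `finish_job` gave no verdict, so what follows rests on my own checks.

**What I did:**
- A wrist view of the back plates showed the keyhole in the bin nearer the robot.
- My first grasp failed: I lifted before the slow fingers had closed. The bin stayed standing, shifted by several mm, so I measured it again and gripped it.
- I turned it square to the panel, passed the wide part over the screw head without contact force, and lowered it until the screw pushed back (about 10 N). Then I backed off, opened the gripper and withdrew.

**Last checks:**
- **Hanging:** the scene and wrist pictures show the bin upright against the panel, clear of the bench.
- **Seat position:** the scene camera puts the seat point about 1 px from the expected screw position. The top camera is about 4 px off at low confidence (0.46), and the wrist camera's seat report was a false hit (0.32) on the plain bin.
- **Plain bin:** the scene and wrist cameras agree with its starting position to about 2 px. The top camera differs by about 4 px at moderate confidence (0.57), and nothing touched it.
- **Gripper:** it was clear of everything, with only about 1 N of noise on the wrist force.

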